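# Fit the locked lid set on the cone-sleeve canister and take off only the dust cap

### The job

Open the cone-sleeve canister for service: pick up the washed lid set (a white dispensing lid locked inside a blue dust cap) by the cap's grip bar and lower it onto the steel canister, so that the sleeve tip comes up through the lid's hole, its two orange ears drop into the notches of the canister's rim and the lid sits fully home with the cap still locked. Then, with the cap down on the lid, turn it about 60 degrees anticlockwise (seen from above) to unlock it, and lift off the cap alone, leaving the dispensing lid fully home. Finish still holding the cap upright in the gripper, about 10 cm above where it sat, without pushing the canister or the other things about.

Things in the scene. Friction and masses are not known exactly. Their poses are not given: they have to be found in the camera images.
- canister: Steel canister, loose, about 1.3 kg, 100 mm high and across; grey rim collar 108 mm across, mouth 92 mm. Origin: centre of its underside, z up. Inside stands a fixed stack of orange cone sleeves, its pointed tip 128 mm above the origin.
- notch (a point): Middle of the canister's +y rim notch, level with the rim's top (z = 100 mm, 50 mm off the axis). The notch is 18 mm wide, 9 mm deep, has an orange floor and goes right through the collar; a like one is at the -y side, so the lid fits either way round.
- dispensing_lid: White inner lid, loose, about 90 g, on the table under the cap and locked in it. Origin: centre of its underside, z up. Plug 82 mm across for the lowest 5 mm, then 87 mm; flange 104 mm across, z = 12 to 16 mm; middle hole 32 mm. Fully home its origin is 88 mm above the canister's and the flange lies on the rim (95 mm if the ears stand on the rim).
- ear (a point): Underside of the lid's +y orange ear, z = 5 mm, 50 mm off the axis. The ear is 12 mm wide and reaches out to 62 mm; a like one is at the -y side. They fit the notches with 3 mm to spare on either side and keep the lid from turning.
- dust_cap: Blue dust cap, loose, about 110 g, 104 mm across, hollow, top at z = 39 mm. Origin: centre of its lower rim, z up, 16 mm above the lid's origin when down on the lid. Locked, cap yaw = lid yaw (grip bar in line with the ears), with 2 mm and 3 degrees of play; lifted so, the lid hangs from the bayonet, 3 mm lower in the cap.
- grip (a point): Middle of the top of the white grip bar along the cap's y axis (z = 63 mm): 16 mm wide (x), 64 mm long, 24 mm high; pinch it from above. Turning anticlockwise seen from above, cap down and lid held by the notches, the cap comes free of the bayonet from 40 degrees on and meets a stop at 75; at 50 to 70 it lifts straight off. Clockwise of locked is a stop.
- cups_orange: Stack of upturned orange paper cups, 94 mm across, 298 mm high, at the back; stays where it is. Origin at the centre of its underside.
- cups_white: Stack of upturned white paper cups, 84 mm across, 262 mm high, at the back; stays where it is. Origin at the centre of its underside.
- sauce_yellow: Yellow squeeze bottle, 52 mm across, 178 mm high, at the back; stays where it is. Origin at the centre of its underside.
- sauce_red: Dark red squeeze bottle, 52 mm across, 178 mm high, at the back; stays where it is. Origin at the centre of its underside.
- honey_jar: Jar with a yellow lid, 96 mm across, 158 mm high, at the back; stays where it is. Origin at the centre of its underside.
- blue_spade: Gelato spade with a blue handle, 237x60x21 mm, lying near the robot; stays where it is. Origin at the centre of its underside.
- cheese_pot: Small yellow ceramic dish shaped like a piece of cheese, 71x94x47 mm, in front of the cups; stays where it is. Origin at the centre of its underside.
Mind the look-alikes: they are no part of the job. Several things have the shape of the dust_cap; the one meant has the colours described above.

How it is judged (in metres and radians):
On the way, in this order (a step that is already met when the one before it is completed fails the run):
1. the lid set sits fully home on the canister, ears in the notches, the cap down on the lid and still locked (z of dispensing_lid in the frame of canister between 0.08 and 0.0915 m and horizontal distance between dispensing_lid and canister below 0.008 m and angle between dispensing_lid's own z axis and vertical below 0.06 rad and angle between the y axis of dispensing_lid and the y axis of canister, either way round below 0.12 rad and z of dust_cap in the frame of dispensing_lid below 0.0205 m and angle between the x axis of dust_cap and the x axis of dispensing_lid, either way round below 0.25 rad), for 0.2 s.
2. the cap is turned free while the dispensing lid stays fully home (z of dispensing_lid in the frame of canister between 0.08 and 0.0915 m and horizontal distance between dispensing_lid and canister below 0.008 m and angle between dispensing_lid's own z axis and vertical below 0.06 rad and angle between the y axis of dispensing_lid and the y axis of canister, either way round below 0.12 rad and z of dust_cap in the frame of dispensing_lid below 0.0205 m and angle between the x axis of dust_cap and the x axis of dispensing_lid, either way round above 0.7 rad), for 0.1 s.
At the end, for the whole second after the job is handed in: The lid is fully home on the upright canister (80 to 91.5 mm above its foot, within 8 mm, 0.06 rad tilt, 0.12 rad yaw, at rest); the gripper holds the dust cap still, upright within 0.25 rad, rim at least 164 mm above the canister's foot, touching neither lid nor canister (z of dispensing_lid in the frame of canister between 0.08 and 0.0915 m and horizontal distance between dispensing_lid and canister below 0.008 m and angle between dispensing_lid's own z axis and vertical below 0.06 rad and angle between the y axis of dispensing_lid and the y axis of canister, either way round below 0.12 rad and z of dust_cap in the frame of canister above 0.164 m and angle between dust_cap's own z axis and vertical below 0.25 rad and contact force between the fingers and dust_cap above 1 N and contact force between dust_cap and dispensing_lid below 0.2 N and contact force between dust_cap and canister below 0.2 N and linear speed of dust_cap below 0.03 m/s and linear speed of dispensing_lid below 0.02 m/s and angle between canister's own z axis and vertical below 0.05 rad); the arm keeps its last pose, push and grip.
It fails at once if the cap and the dispensing lid come apart anywhere but with the lid home on the canister (distance between dust_cap and dispensing_lid above 0.036 m and not (z of dispensing_lid in the frame of canister between 0.08 and 0.0915 m and horizontal distance between dispensing_lid and canister below 0.008 m and angle between dispensing_lid's own z axis and vertical below 0.06 rad and angle between the y axis of dispensing_lid and the y axis of canister, either way round below 0.12 rad)).
It fails at once if the canister is pushed more than 30 mm, or tipped (distance of canister from where it was at the start of the episode above 0.03 m or angle between canister's own z axis and vertical above 0.2 rad).
It fails at once if another thing on the table is pushed more than 25 mm or knocked over (distance of any of cups_orange, cups_white, sauce_yellow, sauce_red, honey_jar, blue_spade, cheese_pot from where it was at the start of the episode above 0.025 m or angle between any of cups_orange, cups_white, sauce_yellow, sauce_red, honey_jar's own z axis and vertical above 0.3 rad).
It also fails if it takes over 48 s, if anything falls off the work surface, if the arm or the gripper's body presses on something with over 40 N, if the wrist force passes 120 N, or if a joint passes its speed limit or range.

### The arm

A 6-joint arm with a two-finger parallel gripper is mounted at the origin on a cart in front of the work surface, level with it; the furniture and walls round the work are solid. World frame = base frame: x ahead of the robot, y to its left, z up, the work surface at z = 0. Lengths are in m, angles in degrees, forces in N, time in s.
With the tool pointing down it reaches from about 0.35 to 0.725 m from the base axis. Payload 6 kg.
Tool frame: the origin (TCP) lies at the very end of the fingers, on their centre line; the grasp point (between the pads) lies 19 mm behind it; z points along the fingers, y is the line along which they close (so a half turn about z gives the same grasp; the last joint's range is limited). The gripper opens to 85 mm and grips with 20 to 120 N. Pads are 22 mm wide; open, the fingers measure 114 mm over their backs; the gripper's body (76 mm by 85 mm) begins 54 mm behind the grasp point. The pads swing forward as they close: fully open they stand 13 mm farther back than shut.
Start: joints at [88.849, 2.303, 4.859, 0, -92.561, -19.12], TCP at [0.208, 0.563, 0.231] pointing down, gripper open.
Joint ranges: [-146.85, 146.85], [-73.84, 115.35], [-62.03, 85.46], [-188.31, 113.3], [-161.28, -10.13], [-171.36, 171.36]. Speed limits (degrees/s): [147.25, 147.25, 172.46, 180, 180, 180].

### API

Orientations are given as a 3x3 rotation matrix whose columns are the frame's x, y, z axes.
In Python, from plant import manip gives the robot as it stands. The module is installed in compiled form; this text tells all that it offers. Calls block until the motion is done:
- manip.move_ptp(position, orientation): joint-space move of the TCP to a pose.
- manip.movel(position, frame=None, velocity=0.15, stop_force=None): straight line of the TCP; frame=None keeps the orientation; velocity is the mean speed in m/s. With stop_force (N) it stops when the force on the tool has changed by that much, and returns True; else False.
- manip.move_joints(angles): joint-space move.
- manip.grip(opening, f_grip=None): finger opening in m; f_grip is the grip in N (None keeps the last); returns when the fingers have stopped.
- manip.wait(seconds).
- manip.inverse_kinematics(position, orientation): joint angles nearest the present ones, or None.
- manip.camera(name): name is "scene" or "side" or "wrist"; returns (picture, depth): 480x640x3 uint8, red, green, blue; 480x640 float32, m along the optical axis (not along the pixel's ray), 0 where there is no reading.
- manip.camera_params(name): a dict with "fx", "fy", "cx", "cy" (pixels), "dist" ([k1, k2, p1, p2, k3] as OpenCV has them; the pictures are not rectified), "world_to_cam" (4x4, takes a point from world to camera coordinates). Camera axes: x right, y down, z forward; pixel columns grow to the right and rows downward; lengths in m; the calibration is good to about 2 mm. A picture is of the moment at which its call begins: read the wrist's pose just before it. camera_params takes no time and is no camera call; for the wrist camera it gives the pose at the moment of the call.
A pose or a line that the arm cannot do raises manip.MotionError and nothing moves.
- manip.close_job(): hands the job in; it is judged then, once.
Readings, each from a call of its own:
- manip.read_t(): time.
- manip.read_joints(): joint angles.
- manip.read_dq(): joint speeds.
- manip.read_tau(): joint torques, N m.
- manip.read_tcp_pos(): TCP position.
- manip.read_orientation(): TCP orientation.
- manip.read_ft_force(): force on the tool from outside, world axes, zero at the start.
- manip.read_wrist_torque(): the same for the moment, N m.
- manip.read_grip_width(): finger opening in m.
- manip.read_gripper_force(): force on a finger pad.
Only numpy, scipy, OpenCV 4.12 (cv2) and the standard library are available. Lean on these libraries where they do the work, as an engineer would, in place of code of your own. Each camera call takes 0.05 s, during which the arm holds its last target. There are 200 camera calls.

## Working session

There is one attempt and no reset: what is moved stays moved. The work goes in short steps, each a Python script; the robot and the scene stay as the last script left them, time stands still between calls to the robot, and variables do not carry over. Pictures are saved under pics/ and viewed, at most 10 in all, crops included, and the job is handed in when it is done.

```bash
mkdir -p pics; cat > h.py <<'E'
import numpy as np, cv2
from plant import manip
def snap(n):
    P=manip.camera_params(n); im,d=manip.camera(n); return im,d,P
def save(im,f): cv2.imwrite('pics/'+f,cv2.cvtColor(im,cv2.COLOR_RGB2BGR))
def pts(d,P,mask=None):
    K=np.array([[P['fx'],0,P['cx']],[0,P['fy'],P['cy']],[0,0,1.]])
    if mask is None: mask=d>0
    v,u=np.nonzero(mask&(d>0)); z=d[v,u]
    n=cv2.undistortPoints(np.stack([u,v],1).astype(float)[:,None],K,np.array(P['dist']))[:,0]
    c=np.c_[n*z[:,None],z]; T=np.array(P['world_to_cam'])
    return (c-T[:3,3])@T[:3,:3],u,v
def ray(uv,P,z):
    K=np.array([[P['fx'],0,P['cx']],[0,P['fy'],P['cy']],[0,0,1.]])
    n=cv2.undistortPoints(np.array(uv,float).reshape(-1,1,2),K,np.array(P['dist']))[:,0]
    T=np.array(P['world_to_cam']); R=T[:3,:3]; o=-R.T@T[:3,3]
    r=np.c_[n,np.ones(len(n))]@R
    return o+r*((z-o[2])/r[:,2])[:,None]
def down(yaw): # y axis (closing line) at angle yaw deg from world x... z down
    a=np.radians(yaw); y=np.array([np.cos(a),np.sin(a),0]); z=np.array([0,0,-1.]); return np.c_[np.cross(y,z),y,z]
E
python3 - <<'E'
from h import *
a=[snap(n) for n in('scene','side','wrist')]
save(a[0][0],'scene.png'); save(a[1][0],'side.png')
for x in a:
    T=np.array(x[2]['world_to_cam']); print(-T[:3,:3].T@T[:3,3],T[2,:3],(x[1]>0).mean())
print(manip.read_orientation(),manip.read_t())
E
```

```text
[ 0.15565759 -0.6709787   0.64294332] [ 0.41855622  0.66835316 -0.61491035] 0.9876139322916667
[ 0.26297598 -0.82081375  0.48021862] [ 0.309643    0.84154078 -0.44264018] 0.9011328125
[0.27471454 0.53780433 0.37366535] [-0.26241617  0.0946681  -0.9602998 ] 0.996083984375
[[ 9.38083860e-01 -3.46408089e-01 -3.29067693e-04]
 [-3.46408208e-01 -9.38082893e-01 -1.35606509e-03]
 [ 1.61059143e-04  1.38609453e-03 -9.99999026e-01]] 0.15
```

View pics/scene.png

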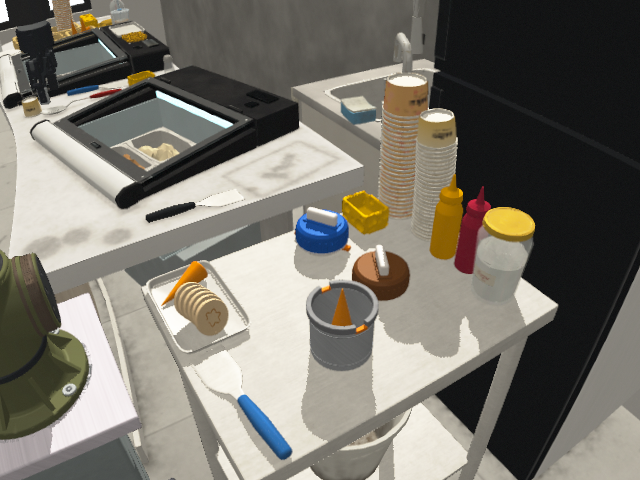

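View pics/side.png

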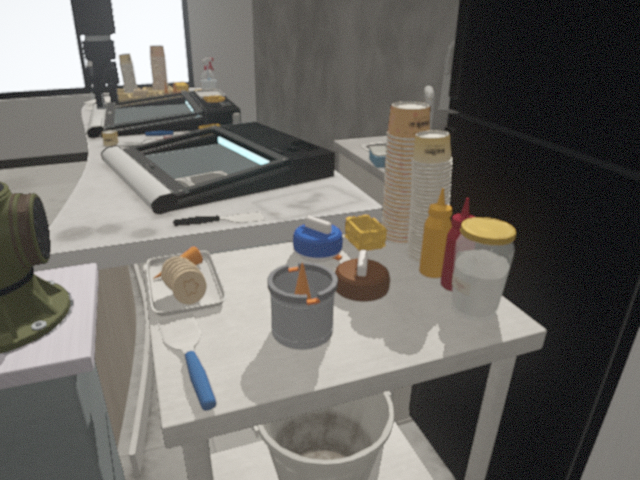

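The scene view shows the blue cap set at about (322,230) with its white bar at (322,215), the canister at (342,322) with its orange notches at (325,288) and (362,328), and the brown look-alike between them at (381,273). Next I locate the cap and canister from depth.

```bash
cat >> h.py <<'E'
def circ(xy,r=None):
    from scipy.optimize import least_squares as ls
    c0=xy.mean(0)
    f=lambda p: np.hypot(*(xy-p[:2]).T)-p[2]
    s=ls(f,[*c0,r or .05],loss='soft_l1',f_scale=.001); return s.x,np.abs(s.fun).mean()
def analyse(im,d,P,capc=None,canc=None):
    p,u,v=pts(d,P); hsv=cv2.cvtColor(im,cv2.COLOR_RGB2HSV)[v,u].astype(int); H,S,V=hsv.T
    out={}
    if capc is not None:
        near=np.hypot(*(p[:,:2]-capc).T)<.07
        t=near&(H>100)&(H<125)&(S>120)&(p[:,2]>.02)
        out['blue']=(t.sum(),np.median(p[t],0) if t.any() else None)
        b=near&(S<60)&(V>120)&(p[:,2]>.071)&(p[:,2]<.09)
        if b.sum()>20:
            q=p[b,:2].astype(np.float32); r=cv2.minAreaRect(q); w=np.linalg.svd(q-q.mean(0))[2] if len(q)<3000 else np.linalg.eigh(np.cov(q.T))[1].T[::-1]
            out['bar']=(len(q),r,q.mean(0),np.degrees(np.arctan2(w[0][1],w[0][0])),np.median(p[b,2]))
    if canc is not None:
        near=np.hypot(*(p[:,:2]-canc).T)<.075
        r=near&(p[:,2]>.094)&(p[:,2]<.106)&(S<80)
        if r.sum()>50: out['rim']=(r.sum(),circ(p[r,:2]),np.median(p[r,2]))
        c=canc if r.sum()<=50 else out['rim'][1][0][:2]
        rr=np.hypot(*(p[:,:2]-c).T)
        o=near&(H<18)&(S>140)&(rr>.043)&(p[:,2]>.08)&(p[:,2]<.1)
        q=p[o]; a=(q[:,:2]-c); ang=np.degrees(np.arctan2(a[:,1],a[:,0]))
        m=np.degrees(np.angle(np.mean(np.exp(2j*np.radians(ang)))))/2 if len(q) else None
        out['notch']=(len(q),m,[ (int(k.sum()),q[k].mean(0)) for k in (np.cos(np.radians(ang-m))>0,np.cos(np.radians(ang-m))<0)] if len(q) else None)
    return out
E
python3 - <<'E'
from h import *
im,d,P=snap('scene'); p,u,v=pts(d,P)
def at(x0,x1,y0,y1,zl,zh):
    k=(u>=x0)&(u<x1)&(v>=y0)&(v<y1)&(p[:,2]>zl)&(p[:,2]<zh); return p[k].mean(0)
cap=at(300,345,205,225,.06,.09)[:2]; can=at(307,378,280,330,.094,.106)[:2]
print(cap,can, 'brown',at(370,395,250,275,.06,.09))
print(analyse(im,d,P,cap,can))
im,d,P=snap('side'); print(analyse(im,d,P,cap,can))
im,d,P=snap('wrist'); print(analyse(im,d,P,cap,can)); save(im,'w0.png')
E
```

```text
[0.59316752 0.04007965] [ 0.47454883 -0.20713815] brown [ 0.61980444 -0.11945715  0.06378237]
{'blue': (np.int64(1484), array([0.57475735, 0.01484114, 0.0514542 ])), 'bar': (245, ((0.5947313904762268, 0.043126169592142105), (0.018970804288983345, 0.06293152272701263), 30.433582305908203), array([0.59364843, 0.04113344], dtype=float32), np.float32(-59.693146), np.float64(0.07890186624933604)), 'rim': (np.int64(1093), (array([ 0.47384468, -0.20795024,  0.05017685]), np.float64(0.0021832351795153704)), np.float64(0.10079601047079768)), 'notch': (81, np.float64(89.16696786417471), [(32, array([ 0.47774251, -0.15926729,  0.09163202])), (49, array([ 0.47497874, -0.25773373,  0.09168058]))])}
{'blue': (np.int64(847), array([0.58030766, 0.01071669, 0.04979504])), 'bar': (138, ((0.5940146446228027, 0.04280375689268112), (0.014932975172996521, 0.06275234371423721), 31.35683822631836), array([0.5934442 , 0.03976283], dtype=float32), np.float32(-58.473274), np.float64(0.0759237131397976)), 'rim': (np.int64(730), (array([ 0.47361648, -0.20838764,  0.05003801]), np.float64(0.0021911931567862174)), np.float64(0.09819261481622857)), 'notch': (57, np.float64(88.33845787531557), [(17, array([ 0.47602764, -0.15763485,  0.08952535])), (40, array([ 0.47252287, -0.25680212,  0.0896162 ]))])}
{'blue': (np.int64(0), None), 'notch': (0, None, None)}
```

View pics/w0.png

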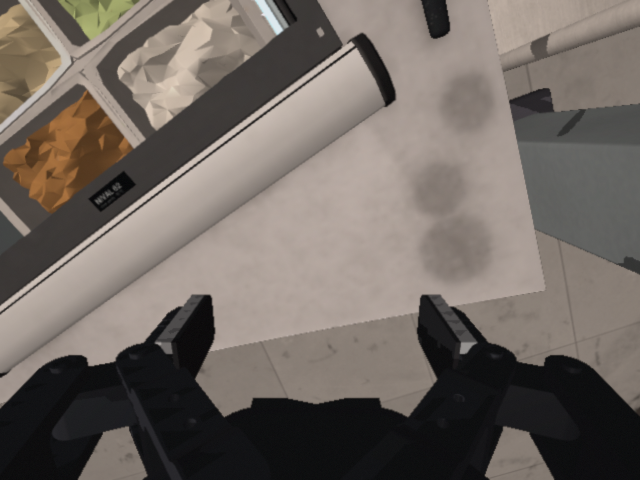

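The wrist view shows only the worktop and the open fingers. I check the grasp and turn orientations with IK, then look from above both objects.

```bash
python3 - <<'E'
from h import *
cap=np.array([.594,.042]); can=np.array([.474,-.208])
for k in (0,180):
    for c,y,z in((cap,30.5,.058),(cap,30.5,.26),(can,-1,.26),(can,-1,.14),(can,61,.14),(can,61,.26)):
        q=manip.inverse_kinematics([*c,z],down(y+k)); print(k,z,y,None if q is None else np.round(q,0))
def go(c,y,z): manip.move_ptp([*c,z],down(y))
import sys
k=180
q=manip.inverse_kinematics([*can,.14],down(61+k)); q0=manip.inverse_kinematics([*can,.14],down(61))
if q is None or (q0 is not None and abs(q0[5])<abs(q[5])): k=0
print('k',k)
go(cap-[.0,.0],30.5+k,.26)
im,d,P=snap('wrist'); save(im,'wcap.png'); print(analyse(im,d,P,cap,can),manip.read_t())
go(can,-1+k,.30)
im,d,P=snap('wrist'); save(im,'wcan.png'); print(analyse(im,d,P,cap,can),manip.read_t())
cv2.imwrite('pics/both.png',cv2.resize(np.hstack([cv2.imread('pics/wcap.png'),cv2.imread('pics/wcan.png')]),(800,300)))
E
```

```text
0 0.058 30.5 None
0 0.26 30.5 None
0 0.26 -1 None
0 0.14 -1 None
0 0.14 61 [  -1.  -10.  -16.    0.  -84. -118.]
0 0.26 61 [  -1.  -10.   -4.    0.  -96. -118.]
180 0.058 30.5 [ 23.   4. -11.   0. -74.   7.]
180 0.26 30.5 [ 23.   2.   7.   0. -96.   7.]
180 0.26 -1 [ -1. -10.  -4.   0. -96.   0.]
180 0.14 -1 [ -1. -10. -16.   0. -84.   0.]
180 0.14 61 [ -1. -10. -16.   0. -84.  62.]
180 0.26 61 [ -1. -10.  -4.   0. -96.  62.]
k 180
{'blue': (np.int64(6276), array([0.60054962, 0.03877854, 0.05472296])), 'bar': (996, ((0.5966421961784363, 0.04452469199895859), (0.014784062281250954, 0.062178533524274826), 30.828001022338867), array([0.5969377 , 0.04371696], dtype=float32), np.float32(120.477234), np.float64(0.07907275367879943)), 'rim': (np.int64(2153), (array([ 0.47752138, -0.20322242,  0.04904614]), np.float64(0.002140448706566207)), np.float64(0.10025155690381288)), 'notch': (233, np.float64(-87.94372312360471), [(0, array([nan, nan, nan])), (233, array([ 0.47583191, -0.15508419,  0.09117678]))])} 2.6667
{'blue': (np.int64(3076), array([0.58103262, 0.0163372 , 0.05380378])), 'bar': (392, ((0.5977534651756287, 0.03915593773126602), (0.015156426467001438, 0.051483333110809326), 29.544387817382812), array([0.59763944, 0.0377543 ], dtype=float32), np.float32(121.123566), np.float64(0.07889710711428692)), 'rim': (np.int64(2350), (array([ 0.47547694, -0.20628792,  0.04967685]), np.float64(0.002138347194172086)), np.float64(0.10057093091483309)), 'notch': (276, np.float64(88.77332399682946), [(129, array([ 0.47632375, -0.15696304,  0.09115967])), (147, array([ 0.47423995, -0.25561305,  0.09171625]))])} 3.8h.py:46: RuntimeWarning: Mean of empty slice.
  out['notch']=(len(q),m,[ (int(k.sum()),q[k].mean(0)) for k in (np.cos(np.radians(ang-m))>0,np.cos(np.radians(ang-m))<0)] if len(q) else None)
  ret = um.true_divide(
```

View pics/both.png

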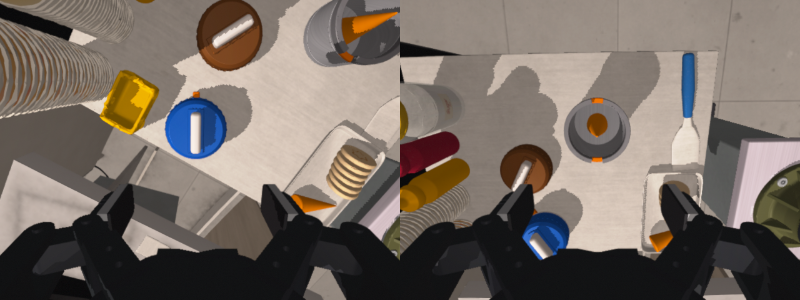

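Left half (wrist above the cap): the blue cap is at (197,128) with its bar upright in the image. Right half (wrist above the canister): the canister is at (597,130) with notches at (597,101) and (597,160), so nothing hides the targets. The views agree within about 2 mm. I grasp using their average.

```bash
cat >> h.py <<'E'
CAP=np.array([.5956,.0438]); CAN=np.array([.4749,-.2068]); YC=30.7+180; YN=-1.3+180
E
python3 - <<'E'
from h import *
manip.move_ptp([*CAP,.16],down(YC))
print(manip.read_ft_force())
print(manip.movel([*CAP,.0585],velocity=.08,stop_force=8),manip.read_tcp_pos())
manip.grip(.0,60); print(manip.read_grip_width(),manip.read_gripper_force(),manip.read_ft_force())
p=manip.read_tcp_pos(); manip.movel([p[0],p[1],p[2]+.14],velocity=.12)
manip.wait(.2); print(manip.read_grip_width(),manip.read_gripper_force(),manip.read_ft_force(),manip.read_wrist_torque(),manip.read_t())
manip.move_ptp([*CAN,.235],down(YN)); print(manip.read_tcp_pos())
for n in ('scene','side','wrist'):
    im,d,P=snap(n); save(im,'h_'+n+'.png'); p,u,v=pts(d,P); hs=cv2.cvtColor(im,cv2.COLOR_RGB2HSV)[v,u].astype(int)
    near=np.hypot(*(p[:,:2]-CAN).T)<.075
    b=near&(hs[:,0]>100)&(hs[:,0]<125)&(hs[:,1]>120)&(p[:,2]>.12)
    print(n,b.sum(),p[b].mean(0),np.percentile(p[b],[1,50,99],axis=0).round(4).tolist())
    o=near&(hs[:,0]<18)&(hs[:,1]>140)&(p[:,2]>.135)&(np.hypot(*(p[:,:2]-CAN).T)>.045); print('ears',o.sum(),p[o].mean(0) if o.any() else '')
print(manip.read_t())
a=[cv2.imread('pics/h_%s.png'%n) for n in('scene','wrist')]
cv2.imwrite('pics/h.png',np.hstack([cv2.resize(a[0][120:420,180:500],(400,375)),cv2.resize(a[1],(400,375))]))
E
```

```text
[ 0.38913837 -0.70590301  0.12956577]
False [0.59599786 0.04386774 0.05923953]
0.014110740356158124 59.26369249820709 [1.72374873 0.10791276 0.72022296]
0.01486549632023213 58.927366733551025 [-0.20885464  0.27427249 -1.54154219] [-0.05658663  0.05294955  0.06700325] 8.5667
[ 0.47532429 -0.20607471  0.2345515 ]
scene 3363 [ 0.45896598 -0.22797785  0.22247105] [[0.4236, -0.2577, 0.195], [0.4549, -0.2335, 0.2279], [0.5163, -0.1691, 0.2357]]
ears 92 [ 0.47373244 -0.26347081  0.18642398]
side 2406 [ 0.46420183 -0.23484359  0.22289448] [[0.4235, -0.2576, 0.1949], [0.4607, -0.2412, 0.2231], [0.5145, -0.178, 0.3783]]
ears 43 [ 0.47248616 -0.26363476  0.19733008]
wrist 20371 [ 0.47547723 -0.22627372  0.22929418] [[0.4289, -0.2564, 0.2062], [0.4753, -0.2277, 0.2303], [0.5227, -0.1853, 0.2435]]
ears 410 [ 0.47525938 -0.26225528  0.18759976]
9.8
```

View pics/h.png

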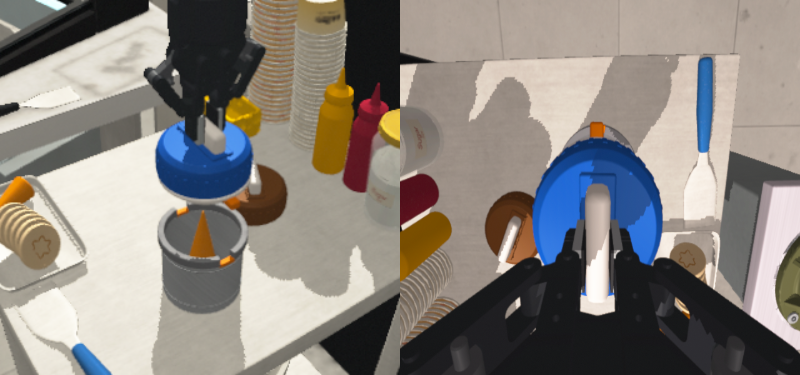

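The left half (scene) shows the set hanging over the canister with its bar along the notch line. The right half (wrist) shows the bar centred between the pads at (600,240) and the front notch at (597,128). I compare cap and collar side-wall circles in each camera, plus the cap tilt, before lowering.

```bash
python3 - <<'E'
from h import *
from scipy.optimize import least_squares as ls
C=np.array([.4753,-.2063])
def fit(xy,r): return ls(lambda p:np.hypot(*(xy-p).T)-r,C,loss='soft_l1',f_scale=.001).x
for n in('scene','side','wrist'):
    im,d,P=snap(n); p,u,v=pts(d,P); H,S,V=cv2.cvtColor(im,cv2.COLOR_RGB2HSV)[v,u].astype(int).T
    rr=np.hypot(*(p[:,:2]-C).T); blue=(H>100)&(H<125)&(S>120)&(rr<.07)
    w=blue&(p[:,2]>.195)&(p[:,2]<.218)&(rr>.046)
    c=(rr<.065)&(rr>.0495)&(p[:,2]>.084)&(p[:,2]<.098)&(S<80)&(rr>.051)
    t=blue&(rr<.046)&(p[:,2]>.222)&(p[:,2]<.24)
    o=dict(cap=(w.sum(),fit(p[w,:2],.052).round(4)) if w.sum()>50 else 0, can=(c.sum(),fit(p[c,:2],.054).round(4)) if c.sum()>50 else 0)
    A=np.c_[p[t,:2]-C,np.ones(t.sum())]; k=np.linalg.lstsq(A,p[t,2],rcond=None)[0]
    r=p[t,2]-A@k; g=abs(r)<.003; k=np.linalg.lstsq(A[g],p[t,2][g],rcond=None)[0]
    print(n,o,'tilt',np.degrees(k[:2]).round(2),k[2].round(4),g.sum())
print(manip.read_tcp_pos(),manip.read_ft_force(),manip.read_t())
E
```

```text
scene {'cap': (np.int64(988), array([ 0.4759, -0.205 ])), 'can': (np.int64(229), array([ 0.4756, -0.2057]))} tilt [0.38 0.77] 0.2316 1418
side {'cap': (np.int64(914), array([ 0.4748, -0.2048])), 'can': (np.int64(387), array([ 0.4748, -0.2054]))} tilt [0.02 0.83] 0.2288 836
wrist {'cap': (np.int64(720), array([ 0.4757, -0.2054])), 'can': 0} tilt [0.09 0.14] 0.2308 14390
[ 0.47530187 -0.20616507  0.23469497] [ 0.6329031   0.54154868 -1.70412302] 9.95
```

Relative misalignment is under 1 mm, so I lower it with force stops.

```bash
python3 - <<'E'
from h import *
f=[.4749,-.2074]
print(manip.movel([*f,.175],velocity=.08,stop_force=15),manip.read_tcp_pos(),manip.read_ft_force())
print(manip.movel([*f,.1555],velocity=.03,stop_force=10),manip.read_tcp_pos(),manip.read_ft_force())
s=manip.movel([*f,.1445],velocity=.02,stop_force=8); manip.wait(.3)
print(s,manip.read_tcp_pos(),manip.read_ft_force(),manip.read_wrist_torque(),manip.read_t())
im,d,P=snap('scene'); save(im,'p.png'); im2,_,_=snap('side')
cv2.imwrite('pics/p.png',cv2.cvtColor(np.hstack([cv2.resize(im[200:400,240:440],(400,400)),cv2.resize(im2[190:350,220:380],(400,400))]),cv2.COLOR_RGB2BGR))
E
```

```text
False [ 0.47516325 -0.20757579  0.17567361] [ 1.15805683  0.14642468 -2.13332943]
False [ 0.47498032 -0.20746843  0.1556726 ] [-0.63699215  0.20504289 -1.34831485]
True [ 0.47506652 -0.20749007  0.14667254] [-0.03286381  0.6807182   5.88338639] [ 0.00618426 -0.13538278  0.04938789] 12.425
```

View pics/p.png

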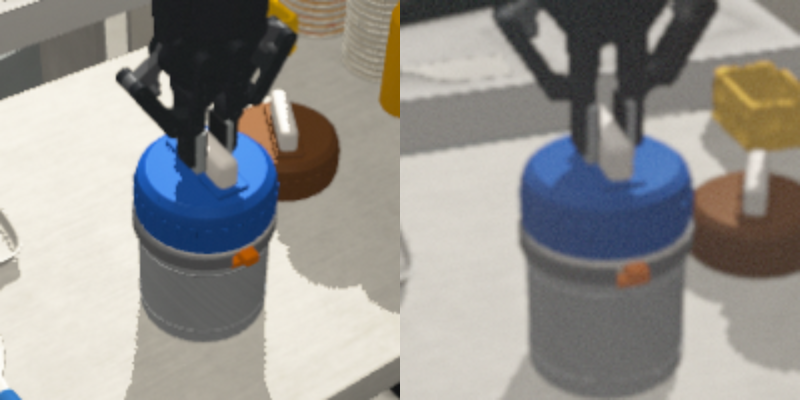

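Both views show the cap flush on the rim with the ear seated in the front notch, at (245,257) left and (633,273) right, and the TCP height matches "home". Now the turn.

```bash
python3 - <<'E'
from h import *
manip.grip(0,90); f=[.4749,-.2074]
for a in range(10,61,10):
    manip.move_ptp([*f,.1458],down(YN+a))
    R=manip.read_orientation(); print(a,np.round(manip.read_tcp_pos(),4),manip.read_ft_force().round(1),np.round(manip.read_wrist_torque(),2),round(float(np.degrees(np.arctan2(R[1,1],R[0,1]))-YN+360)%360,1))
manip.wait(.3); print(manip.read_grip_width(),manip.read_t())
im,d,P=snap('scene'); im2,_,_=snap('side')
cv2.imwrite('pics/q.png',cv2.cvtColor(np.hstack([cv2.resize(im[200:400,240:440],(400,400)),cv2.resize(im2[190:350,220:380],(400,400))]),cv2.COLOR_RGB2BGR))
E
```

```text
10 [ 0.4754 -0.2077  0.1468] [ 0.2 -0.7  5. ] [-0.01 -0.01  0.18] 9.9
20 [ 0.4753 -0.2077  0.1468] [ 0.5 -0.1  5.8] [ 0.03 -0.02  0.18] 19.9
30 [ 0.4754 -0.2076  0.1468] [ 0.5 -0.4  4.8] [ 0.02 -0.01  0.13] 29.9
40 [ 0.4754 -0.2076  0.1468] [0.1 0.1 4.8] [ 0.07 -0.    0.17] 39.9
50 [ 0.4754 -0.2076  0.1467] [-0.2 -0.3  5.2] [ 0.05 -0.05  0.18] 49.9
60 [ 0.4753 -0.2076  0.1468] [ 0.2 -0.1  5.5] [ 0.11 -0.01  0.15] 59.9
0.014266632100978458 14.7917
```

View pics/q.png

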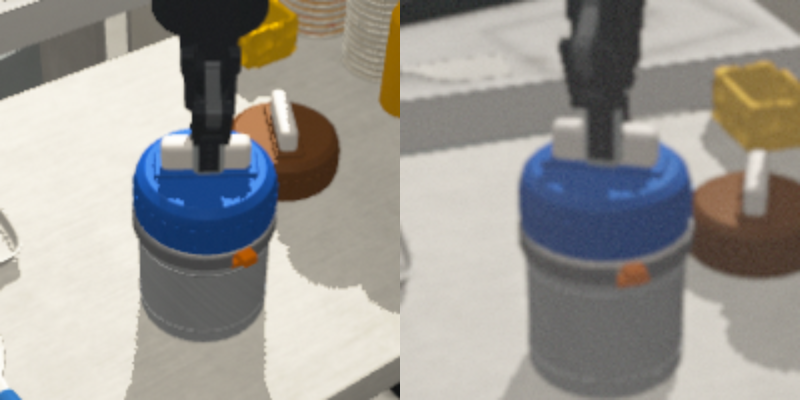

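The cap has turned 60°: its bar is now side-on at (205,152) left and (605,142) right. The ear has stayed in the notch at (245,257) and (633,273). I lift 10 cm.

```bash
python3 - <<'E'
from h import *
x,y,z=[.4749,-.2074,.1468]
print(manip.movel([x,y,z+.012],velocity=.02,stop_force=12),manip.read_ft_force())
print(manip.movel([x,y,z+.102],velocity=.06,stop_force=12),manip.read_tcp_pos(),manip.read_ft_force(),manip.read_gripper_force())
manip.wait(.5); print(np.abs(manip.read_dq()).max(),manip.read_t())
im,d,P=snap('scene'); im2,_,_=snap('side')
cv2.imwrite('pics/r.png',cv2.cvtColor(np.hstack([cv2.resize(im[150:400,220:470],(400,400)),cv2.resize(im2[140:350,200:410],(400,400))]),cv2.COLOR_RGB2BGR))
E
```

```text
False [ 0.20428082 -0.31675063 -1.34633512]
False [ 0.4747717  -0.20735899  0.24837323] [-0.84347491  0.29051185 -0.71719549] 87.82589077949524
0.08357106307478009 17.8417
```

View pics/r.png

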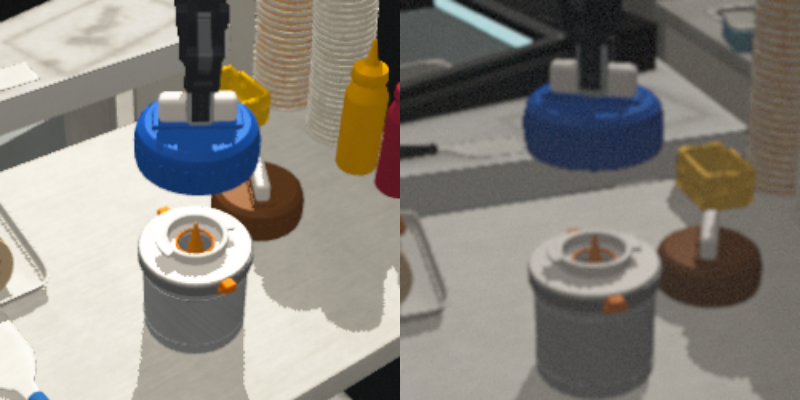

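The white lid sits flat on the canister with the tip in its hole at (195,240) and its ears in the notches. The cap hangs free and upright at (197,145), so I hand in.

```bash
python3 -c "
from plant import manip
print(manip.close_job())"
```

```text
the job is handed in; nothing more can be done
None
```

The job is handed in at about 18 s of the 48 s allowed: the last pictures show the lid fully home with its ears in the notches, and the gripper holding the unlocked cap upright about 10 cm above where it sat; no verdict was returned.

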